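# Load the sample case from the wash basin

### The job

Make the sample case ready: swing its cover up until it stands upright or further, put the red-capped and the blue-capped jar, which stand on each other's discs, each on the disc of its own colour, and lift every white-capped sample jar out of the blue basin and stand it upright inside the case. With all the jars in place, fold the cover back down so that it stays half open at 45 degrees for airing. Leave the orange bulb in the basin and everything else on the bench where it is.

Things in the scene. Friction and masses are not known exactly. Their poses are not given: they have to be found in the camera images.
- case: White sample case, fixed, outside 220 x 320 x 88 mm (its x, y, z), walls and floor 5 mm, open at the top under a hinged cover. Origin: centre of its underside; x points towards the hinged far side, z up. On its floor lie two flat discs (72 mm, red and blue, too thin to feel), 30 mm from the centre towards the free side, 85 mm to either side of the middle.
- cover (a joint): Angle of the case's grey cover, a stiff flat panel 220 x 320 mm and 8 mm thick, 0.2 kg: 0 = shut flat on the case, 1.57 = upright, end stop at 1.9 rad. It turns about the case's far top edge. The hinge is stiff: the cover stays at any angle where it is left (about 3 N at the handle lifts it, less pushes it down).
- cover_handle (a point): Middle of the round black handle bar on top of the cover: bar 11 mm thick, about 110 mm long, parallel to the hinge, its centre line 35 mm off the panel's face, 190 mm from the hinge, 30 mm in from the free edge, on two thin posts 42 mm either side of the middle. Its frame turns with the cover: z = the panel's outward normal, y along the bar, x to the hinge.
- cover_hinge (a point): Point on the hinge line at the middle of the case's far top edge, on the underside of the cover, 88.5 mm above the bench; y is along the hinge line.
- red_disc_centre (a point): Centre of the red disc (72 mm diameter) on the case floor, 5 mm above the bench. Its place is 85 mm to the case's +y side.
- blue_disc_centre (a point): Centre of the blue disc (72 mm diameter) on the case floor, 5 mm above the bench. Its place is 85 mm to the case's -y side.
- red_jar: Loose capped amber glass jar, 48 mm diameter all the way up, 75 mm tall, about 0.14 kg (0.1 to 0.2, bottom-heavy), paper label, with an 18 mm high red cap. Origin: centre of its underside; z up. The reference jar that belongs on the red disc; it starts on the blue disc.
- blue_jar: Loose capped amber glass jar, 48 mm diameter all the way up, 75 mm tall, about 0.14 kg (0.1 to 0.2, bottom-heavy), paper label, with an 18 mm high blue cap. Origin: centre of its underside; z up. The reference jar that belongs on the blue disc; it starts on the red disc.
- basin: Shallow blue plastic basin, fixed to the bench, outside 220 x 260 x 45 mm (its x, y, z), walls and floor 5 mm. Origin: centre of its underside, z up. The sample jars stand in it and reach 35 mm above its rim.
- bulb: Orange rubber pipette bulb, pear-shaped, 52 mm at its widest, 78 mm tall, standing in the basin among the jars. It stays in the basin. Origin: centre of its underside.
- scissors: Scissors with red grips lying flat, about 165 mm long, 9 mm high, on the bench at the robot's left. Not part of the job. Origin: near their middle.
- beaker: Glass beaker, 70 mm wide, 90 mm tall, standing on the bench. Not part of the job. Origin: centre of its underside.
- reagent: Brown reagent bottle with black cap, 70 mm wide, 150 mm tall. Not part of the job. Origin: centre of its underside.
- washer: White bottle with red cap, 60 mm wide, 160 mm tall, behind case and basin. Not part of the job. Origin: centre of its underside.
- flask: Conical glass flask, 84 mm wide, 115 mm tall. Not part of the job. Origin: centre of its underside.
- sample1: Loose capped amber glass jar, 48 mm diameter all the way up, 75 mm tall, about 0.14 kg (0.1 to 0.2, bottom-heavy), paper label, with an 18 mm high white cap. Origin: centre of its underside; z up. A sample jar; it starts upright in the basin (two to four of the four are present).
- sample2: Loose capped amber glass jar, 48 mm diameter all the way up, 75 mm tall, about 0.14 kg (0.1 to 0.2, bottom-heavy), paper label, with an 18 mm high white cap. Origin: centre of its underside; z up. A sample jar; it starts upright in the basin (two to four of the four are present).
- sample3: Loose capped amber glass jar, 48 mm diameter all the way up, 75 mm tall, about 0.14 kg (0.1 to 0.2, bottom-heavy), paper label, with an 18 mm high white cap. Origin: centre of its underside; z up. A sample jar; it starts upright in the basin (two to four of the four are present).
- sample4: Loose capped amber glass jar, 48 mm diameter all the way up, 75 mm tall, about 0.14 kg (0.1 to 0.2, bottom-heavy), paper label, with an 18 mm high white cap. Origin: centre of its underside; z up. A sample jar; it starts upright in the basin (two to four of the four are present).
Things that resemble listed ones, but are neither listed nor needed, are in the scene too. What is shaped like the sample3 but brown, green or purple is not meant.

How it is judged:
By the outcome, as a careful person would: the job done as asked, in the order asked, and still so for the second after the job is handed in, with the robot touching nothing.
Of sample1, sample2, sample3, sample4 only 2 to 4 are there at a start; the rules pass over those that are not, and their reading is None.
At some moment in a run one of red_jar, blue_jar, sample1, sample2, sample3, sample4 may be knocked a few centimetres aside while the robot is not near it.
It also fails if it takes over 210 s, if anything falls off the work surface, if the arm or the gripper's body presses on something with over 40 N, if the wrist force passes 120 N, or if a joint passes its speed limit or range.

### The arm

A 7-joint arm with a two-finger parallel gripper is mounted at the origin on the work surface. World frame = base frame: x ahead of the robot, y to its left, z up, the work surface at z = 0. Lengths are in m, angles in rad, forces in N, time in s.
With the tool pointing down it reaches from about 0.4 to 0.85 m from the base axis. Payload 4.5 kg.
Tool frame: the origin (TCP) lies between the finger pads; the fingertips stand r.tip_reach ahead of it and the grasp point (between the pads) lies 3 mm ahead of it (r.tip_reach is the distance from the TCP to the fingertips, in m); z points along the fingers, y is the line along which they close (so a half turn about z gives the same grasp; the last joint's range is limited). The gripper opens to 88 mm and grips with 3 to 60 N. Pads are 18 mm wide; open, the fingers measure 123 mm over their backs; the gripper's body (75 mm by 187 mm) begins 45 mm behind the grasp point.
Start: joints at [1.23, 0.689, -0.195, 1.565, 0.157, 0.902, -0.215], TCP at [0.229, -0.582, 0.261] pointing down, gripper open.
Joint ranges: [-3.01, 3.01], [-0.46, 2.08], [-1.47, 1.51], [0.13, 2.56], [-1, 4.14], [0.04, 2.09], [-2.66, 2.66]. Speed limits (rad/s): [2.57, 2.57, 3.14, 3.14, 3.14, 3.14, 3.14].

### API

Orientations are given as a unit quaternion [x, y, z, w].
In Python, from plant import r gives the robot as it stands.
- The arm moves only by the tool step_arm, never from a script. Its argument "motion" is a list of rows, each an object with "dp": the shift along the tool's x, y, z in mm, a list of three; "twist": the turn, a rotation vector about the tool's x, y, z in rad, a list of three; "hand": the opening, from -1 (shut) to 1 (fully open). In form: [{"dp": [dx, dy, dz], "twist": [rx, ry, rz], "hand": hand}, ...]. A call has 1 to 5 rows; each row is the pose to reach, as a shift and turn from the pose commanded when the call began, along the tool's axes at that moment; what a row does not reach only later rows make up. A row lasts 1/8 s, in which the tool goes at most 62.5 mm and 10.7 degrees, less where a joint would pass 70% of its speed; a pose out of reach is approached as far as the arm can. A call with a gripper value outside its range is refused whole. The fingers move at their own pace and stop on an object; "force" is the grip in N (left out, the last holds). Time passes only in rows, so rows that repeat a pose let the fingers close. It gives the time, the measured TCP pose, the force, the opening and the grip force at its end, in the units of the state.
- r.get_state(): the state, without advancing time (a new reading comes with each control period).
- r.snapshot(name): name is "side" or "top"; returns a dict with "pixels" (384x512x3 uint8, red, green, blue), "depth" (384x512 float32, m along the optical axis (not along the pixel's ray), 0 where there is no reading), "fx", "fy", "cx", "cy" (pixels), "xyz" and "orientation" of the camera in the world. Camera axes: x right, y down, z forward; pixel columns grow to the right and rows downward; lengths in m; the calibration is good to about 2 mm. A picture is of the moment at which its call begins.
- r.finish_job(): hands the job in; it is judged then, once.
Trained networks look in the newest picture that a camera, given by its name, has taken for a name from the list of things; names that differ only in an ending like _2 or _b are one class to them, and where a whole thing is asked for, a point or a joint stands for the part that bears it (a point fixed in the world has none). Each returns a list of dicts, best first, with "score" (0 to 1); they miss things now and then, are a little off and sometimes report something else, mostly with a low value. They report only what shows in the picture. A call takes as long as a camera call. They do not tell look-alikes from the thing itself.
- r.search_frame(camera, thing): "at" ([x, y, z] in m, in the coordinates of the camera as it stood for that picture, good to about 4 mm: the middle of the surface that is visible of it).
The state is a dict: "clock": time; "q": joint angles; "qd": joint speeds; "joint_torque": joint torques, N m; "tool_pos": TCP position; "eef_rot": TCP orientation; "contact_force": force on the tool from outside, world axes, zero at the start; "moment": the same for the moment, N m; "opening": opening from 0.0 (shut) to 1.0 (fully open); "finger_force": force on a finger pad.
Only numpy, scipy, OpenCV 4.12 (cv2) and the standard library are available. Lean on these libraries where they do the work, as an engineer would, in place of code of your own. Each camera call takes 0.05 s, during which the arm holds its last target. There are 200 camera calls.

## Working session

There is one attempt and no reset: what is moved stays moved. The work goes in short steps, Python scripts to look and compute and a tool call to move; the robot and the scene stay as the last step left them, time stands still between calls to the robot, and variables do not carry over. Pictures are saved under pics/ and viewed, at most 14 in all, crops included, and the job is handed in when it is done.

Besides the shell and the picture viewer there is one more tool, called as name(argument=value, ...) on one line, values as JSON. step_arm: Moves the arm, as the interface text tells. Its arguments: {"type":"object","properties":{"motion":{"type":"array"},"force":{"type":"number"}},"required":["motion"]}

```bash
ls; mkdir -p pics; cat > h.py <<'E'
import numpy as np, cv2
from scipy.spatial.transform import Rotation as R
from plant import r
def snap(c,name=None):
    s=r.snapshot(c)
    if name: cv2.imwrite('pics/'+name+'.png',s['pixels'][:,:,::-1])
    return s
def w(s,p): return R.from_quat(s['orientation']).apply(p)+np.array(s['xyz'])
def cloud(s):
    d=s['depth'];v,u=np.indices(d.shape)
    P=np.stack([(u-s['cx'])/s['fx']*d,(v-s['cy'])/s['fy']*d,d],-1)
    return w(s,P.reshape(-1,3)).reshape(P.shape)
def pix(s,p):
    q=R.from_quat(s['orientation']).inv().apply(np.array(p)-s['xyz'])
    return round(q[0]/q[2]*s['fx']+s['cx']),round(q[1]/q[2]*s['fy']+s['cy'])
def find(c,s,names):
    for n in names:
        for d in r.search_frame(c,n):
            p=w(s,d['at']); print(c,n,round(d['score'],2),p.round(3),pix(s,p))
E
python3 - <<'E'
from h import *
print(r.get_state(), r.tip_reach)
for c in('top','side'):
    s=snap(c,c+'0'); print(c,s['xyz'],s['orientation'],s['fx'])
    find(c,s,['case','cover_handle','red_jar','blue_jar','basin','bulb','sample1'])
E
```

```text
pics
{'clock': 0.0, 'q': array([ 1.22980275,  0.68998667, -0.19447377,  1.56635125,  0.15732454,
        0.90253218, -0.21508478]), 'qd': array([ 0.00031568,  0.00015344,  0.00223187,  0.00104798,  0.00037125,
        0.00078831, -0.00083881]), 'joint_torque': array([ 3.01371711e-04, -5.27562082e+01, -1.26690287e+00, -1.53426611e+01,
       -5.26867993e-02,  6.51384107e-03,  1.58420467e-04]), 'tool_pos': array([ 0.22850686, -0.5810783 ,  0.2599054 ]), 'eef_rot': array([ 9.82484219e-01,  1.86343418e-01, -2.66277124e-04, -9.04578688e-04]), 'contact_force': array([-0.36516348,  0.45229181, -0.37395528]), 'moment': array([-0.03768547,  0.01477555,  0.00653629]), 'finger_force': 0.0, 'opening': 1.0003676232947485} 0.022
top [0.38664427 0.0167599  1.62315944] [-0.69951055  0.71241434 -0.04169107  0.03758537] 475.52683223865233
top case 0.77 [ 0.534 -0.181  0.108] (320, 194)
top cover_handle 0.82 [ 0.534 -0.182  0.108] (320, 194)
top cover_handle 0.53 [ 0.362 -0.501  0.044] (416, 246)
top cover_handle 0.38 [ 0.53  -0.181  0.105] (320, 196)
top red_jar 0.18 [ 0.359 -0.495  0.046] (415, 247)

[... 616 characters left out ...]
.044] (187, 255)
side cover_handle 0.79 [ 0.527 -0.162  0.11 ] (284, 167)
side blue_jar 0.49 [ 0.497 -0.073  0.035] (276, 199)
side basin 0.77 [0.529 0.204 0.004] (218, 249)
side basin 0.49 [0.6   0.498 0.054] (133, 291)
side bulb 0.76 [0.566 0.298 0.047] (189, 254)
side bulb 0.68 [0.457 0.301 0.066] (214, 269)
side bulb 0.6 [0.526 0.204 0.006] (219, 249)
side bulb 0.35 [ 0.495 -0.076  0.039] (277, 198)
side sample1 0.97 [0.488 0.422 0.066] (178, 292)
side sample1 0.87 [0.701 0.168 0.058] (187, 208)
side sample1 0.65 [0.46  0.303 0.07 ] (212, 269)
side sample1 0.65 [0.523 0.231 0.073] (213, 242)
side sample1 0.59 [0.339 0.26  0.068] (253, 281)
side sample1 0.55 [0.34  0.175 0.062] (270, 263)
```

```bash
python3 - <<'E'
import cv2
a=cv2.imread('pics/top0.png')[60:310,70:470]
cv2.imwrite('pics/topc.png',cv2.resize(a,None,fx=2,fy=2,interpolation=cv2.INTER_CUBIC))
E
```

```text
(no output)
```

View pics/topc.png

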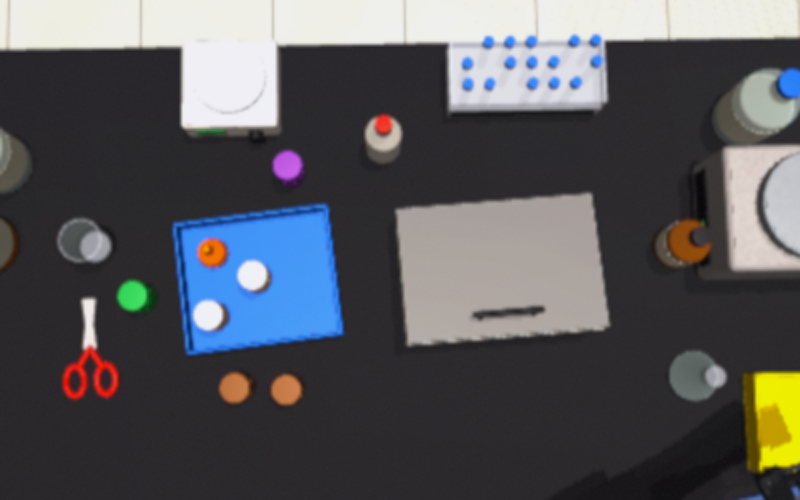

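View pics/side0.png

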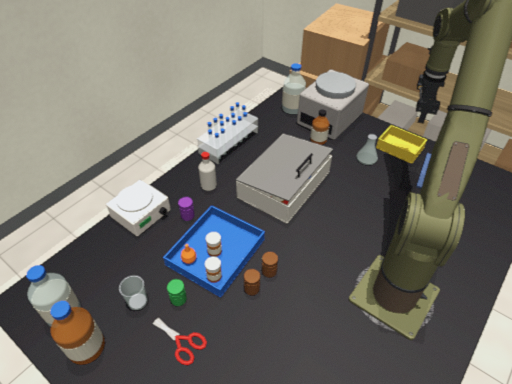

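The cover is at (320,194) in top0, with its handle towards the robot. There are exactly two white-capped jars in the basin, at top0 pixels (197,198) and (174,218). The two brown ones (213,253) and (188,254), the green (137,209) and the purple (213,145) are look-alikes outside the basin, so they aren't meant.

```bash
python3 - <<'E'
from h import *
s=snap('top'); C=cloud(s); I=s['pixels'].astype(int)
m=(C[...,2]>.07)&(C[...,2]<.2)&(abs(C[...,0]-.55)<.19)&(abs(C[...,1]+.18)<.2)
P=C[m]; 
n,l,st,ce=cv2.connectedComponentsWithStats(m.astype(np.uint8)); k=1+np.argmax(st[1:,4]); P=C[l==k]
A=np.c_[P[:,:2],np.ones(len(P))]; g=np.ones(len(P),bool)
for _ in range(5):
    co=np.linalg.lstsq(A[g],P[g,2],rcond=None)[0]; res=P[:,2]-A@co; g=abs(res)<.006
print('plane',co,g.sum(),len(P), 'tilt',np.arctan(np.hypot(co[0],co[1])))
Q=P[g]; rc=cv2.minAreaRect(Q[:,:2].astype(np.float32)); b=cv2.boxPoints(rc); print(rc); print(np.c_[b,np.c_[b,np.ones(4)]@co].round(4))
H=P[res>.02]; print('handle',len(H),H.mean(0),np.ptp(H,axis=0), H[np.argmin(H[:,1])],H[np.argmax(H[:,1])])
for nm,c in (('w1',(.533,.218)),('w2',(.469,.293)),('bulb',(.575,.293))):
    m=(C[...,2]>.06)&(np.hypot(C[...,0]-c[0],C[...,1]-c[1])<.04); q=C[m]; print(nm,len(q),np.median(q,0),cv2.minEnclosingCircle(q[:,:2].astype(np.float32)))
m=(I[...,2]>150)&(I[...,0]<100)&(abs(C[...,1]-.2)<.25)&(C[...,2]<.07)&(abs(C[...,0]-.53)<.15)
print('basin',cv2.minAreaRect(C[m][:,:2].astype(np.float32)))
s=snap('side'); C=cloud(s)
m=(C[...,2]>.07)&(C[...,2]<.2)&(abs(C[...,0]-.55)<.19)&(abs(C[...,1]+.18)<.2)
P=C[m];A=np.c_[P[:,:2],np.ones(len(P))]; g=np.ones(len(P),bool)
for _ in range(8):
    co=np.linalg.lstsq(A[g],P[g,2],rcond=None)[0]; res=P[:,2]-A@co; g=abs(res)<.006
print('side plane',co); H=P[(res>.022)&(res<.06)];print('handle',H.mean(0), H[np.argmin(H[:,1])],H[np.argmax(H[:,1])])
im=cv2.resize(s['pixels'][130:225,225:345,::-1],None,fx=6,fy=6,interpolation=cv2.INTER_CUBIC);cv2.imwrite('pics/sc.png',im)
E
```

```text
plane [-0.11494052 -0.00717052  0.16950592] 6101 6785 tilt 0.11465884939336789
((0.5381580591201782, -0.18192839622497559), (0.21950697898864746, 0.32090887427330017), 3.638644218444824)
[[ 0.4184 -0.0288  0.1216]
 [ 0.4388 -0.349   0.1216]
 [ 0.6579 -0.3351  0.0963]
 [ 0.6375 -0.0148  0.0963]]
handle 127 [ 0.46283498 -0.18621436  0.15718718] [0.0162835  0.10881159 0.02585448] [ 0.46746343 -0.24061996  0.15532198] [ 0.4600045  -0.13180836  0.15884376]
w1 175 [0.53289615 0.21970282 0.07936297] ((0.5344228744506836, 0.2210405170917511), 0.024021072313189507)
w2 181 [0.47147938 0.29150824 0.07983457] ((0.47092682123184204, 0.2922096848487854), 0.024391237646341324)
bulb 21 [0.57642296 0.29323636 0.07539244] ((0.576255202293396, 0.29391923546791077), 0.008644895628094673)
basin ((0.536941647529602, 0.22207549214363098), (0.23058973252773285, 0.26934385299682617), 6.374958515167236)
side plane [-0.11488827 -0.00691617  0.16874301]
handle [ 0.49731477 -0.15837214  0.14935296] [ 0.46178458 -0.24475944  0.15093155] [0.73597878 0.01913122 0.10709752]
```

View pics/sc.png

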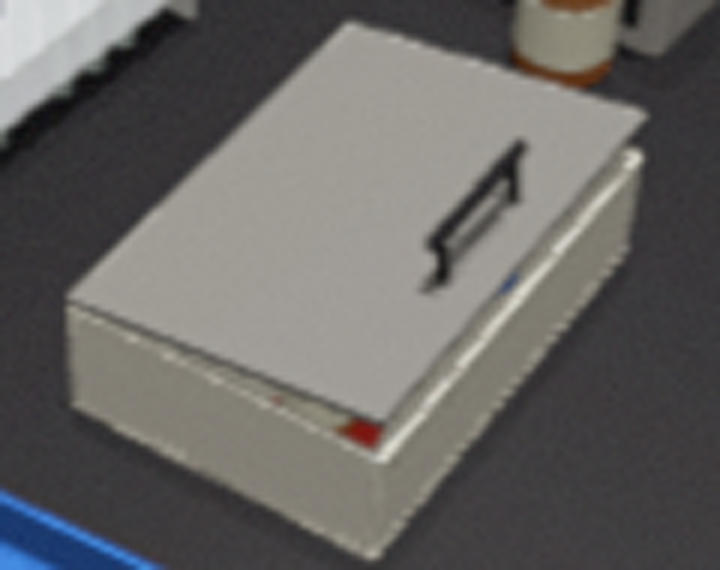

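```bash
cat >> h.py <<'E'
YAW=0.063; HX=np.array([.6468,-.175,.0885]); ux=np.array([-np.cos(YAW),-np.sin(YAW),0]); Z=np.array([0,0,1.])
def bar(f): # handle bar centre at cover angle f
    d=ux*np.cos(f)+Z*np.sin(f); n=Z*np.cos(f)-ux*np.sin(f); return HX+.19*d+.043*n
def case(x,y,z=0): # case frame -> world
    e=-ux; return np.array([*(HX+e*(x-.110)+np.array([-e[1],e[0],0])*y)[:2],z])
def go(pos,yaw=None,base=None):
    """dp [mm] and twist from base pose (default measured) to TCP pos, tool down, closing axis at world yaw (mod pi)"""
    if base is None: st=r.get_state(); base=(np.array(st['tool_pos']),R.from_quat(st['eef_rot']))
    p0,R0=base; y=R0.as_matrix()[:,1]
    if yaw is None: yaw=np.arctan2(y[1],y[0])
    t=np.array([np.cos(yaw),np.sin(yaw),0]); t=t if t@y>0 else -t
    R1=R.from_matrix(np.c_[np.cross(t,-Z),t,-Z])
    print('dp',(R0.inv().apply(np.array(pos)-p0)*1000).round(1),'twist',(R0.inv()*R1).as_rotvec().round(3))
    return np.array(pos),R1
E
python3 - <<'E'
from h import *
b=bar(.115)
print(b, bar(1.7))
x=go(b+[0,0,.10],YAW); x=go(b+[0,0,.012],YAW,x)
for f in np.arange(.3,1.8,.2): print(round(f,2),end=' '); go(bar(f)+[0,0,.012],YAW,x)
E
```

```text
[ 0.46335375 -0.18657243  0.15301785] [ 0.71378888 -0.17077411  0.271376  ]
dp [ 362.9 -281.8    7.7] twist [ 0.     0.    -1.259]
dp [ 0.  0. 88.] twist [0. 0. 0.]
0.3 dp [ -0.   15.  -32.7] twist [0. 0. 0.]
0.5 dp [  0.   37.7 -64.3] twist [0. 0. 0.]
0.7 dp [ -0.   66.2 -90.8] twist [0. 0. 0.]
0.9 dp [   0.    99.4 -111. ] twist [0. 0. 0.]
1.1 dp [   0.   135.9 -124.3] twist [0. 0. 0.]
1.3 dp [   0.   174.4 -130.1] twist [0. 0. 0.]
1.5 dp [   0.   213.3 -128. ] twist [0. 0. 0.]
1.7 dp [   0.   250.9 -118.4] twist [0. 0. 0.]
```

step_arm(motion=[{"dp":[60,-47,0],"twist":[0,0,-0.18],"hand":0},{"dp":[110,-85,0],"twist":[0,0,-0.36],"hand":0},{"dp":[160,-124,2],"twist":[0,0,-0.54],"hand":0},{"dp":[205,-160,4],"twist":[0,0,-0.72],"hand":0},{"dp":[255,-198,5],"twist":[0,0,-0.9],"hand":0}])

```text
clock: 1.52
tool_pos: [0.3891, -0.3113, 0.2562]
eef_rot: [0.802, 0.597, 0.0, 0.0]
contact_force: [0.6, -0.3, -0.4]
opening: 0.501
finger_force: 0.0
```

```bash
python3 - <<'E'
from h import *
print(r.get_state()['tool_pos'],r.get_state()['contact_force'])
b=bar(.115);go(b+[0,0,.10],YAW)
E
```

```text
[ 0.38911802 -0.31134103  0.25615052] [ 0.5676895  -0.30686302 -0.35942936]
dp [140.8  35.4   3.1] twist [ 0.001  0.001 -0.353]
```

step_arm(motion=[{"dp":[55,14,1],"twist":[0,0,-0.18],"hand":0},{"dp":[110,28,2],"twist":[0,0,-0.353],"hand":0},{"dp":[140.8,35.4,3.1],"twist":[0,0,-0.353],"hand":0},{"dp":[140.8,35.4,3.1],"twist":[0,0,-0.353],"hand":0},{"dp":[140.8,35.4,3.1],"twist":[0,0,-0.353],"hand":0}])

```text
clock: 2.15
tool_pos: [0.4625, -0.1898, 0.2527]
eef_rot: [0.687, 0.726, -0.001, 0.0]
contact_force: [0.8, -0.8, -0.1]
opening: 0.497
finger_force: 0.0
```

```bash
python3 - <<'E'
from h import *
b=bar(.115);go(b+[0,0,.012],YAW)
s=snap('side','s1'); s2=snap('top')
a=s['pixels'][90:230,200:400,::-1];b=s2['pixels'][130:270,220:420,::-1]
cv2.imwrite('pics/v1.png',cv2.resize(cv2.hconcat([a,b]),None,fx=2,fy=2))
E
```

```text
dp [ 3.2  1.1 87.7] twist [-0.001  0.001 -0.007]
```

View pics/v1.png

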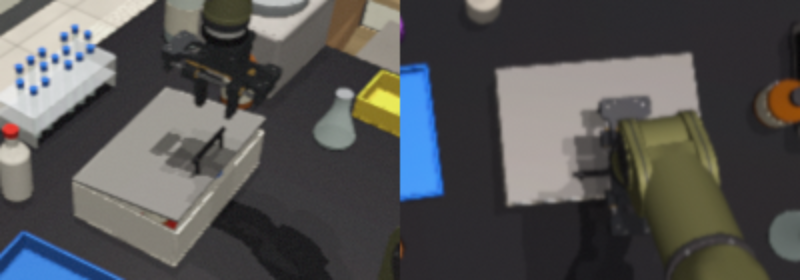

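The open fingers straddle the bar line from above, at about (215,95) in the left panel. I'm descending and gripping.

step_arm(motion=[{"dp":[2,1,40],"twist":[0,0,0],"hand":0},{"dp":[3,1,70],"twist":[0,0,0],"hand":0},{"dp":[3,1,87.7],"twist":[0,0,0],"hand":0},{"dp":[3,1,87.7],"twist":[0,0,0],"hand":0},{"dp":[3,1,87.7],"twist":[0,0,0],"hand":0}])

```text
clock: 2.88
tool_pos: [0.4642, -0.1863, 0.1657]
eef_rot: [0.687, 0.727, 0.0, 0.001]
contact_force: [-0.4, -0.9, 0.8]
opening: 0.499
finger_force: 0.0
```

step_arm(motion=[{"dp":[0,0,0],"twist":[0,0,0],"hand":-1},{"dp":[0,0,0],"twist":[0,0,0],"hand":-1},{"dp":[0,0,0],"twist":[0,0,0],"hand":-1},{"dp":[0,0,0],"twist":[0,0,0],"hand":-1},{"dp":[0,0,0],"twist":[0,0,0],"hand":-1}], force=20)

```text
clock: 3.5
tool_pos: [0.4632, -0.1857, 0.165]
eef_rot: [0.687, 0.727, -0.001, -0.0]
contact_force: [-2.3, -0.3, 1.3]
opening: 0.115
finger_force: 20.0
```

step_arm(motion=[{"dp":[0,6,-15.4],"twist":[0,0,0],"hand":-1},{"dp":[0,15,-32.7],"twist":[0,0,0],"hand":-1},{"dp":[0,25.6,-49],"twist":[0,0,0],"hand":-1},{"dp":[0,37.7,-64.3],"twist":[0,0,0],"hand":-1},{"dp":[0,37.7,-64.3],"twist":[0,0,0],"hand":-1}])

```text
clock: 4.12
tool_pos: [0.4998, -0.1833, 0.2299]
eef_rot: [0.687, 0.727, -0.002, -0.001]
contact_force: [-6.4, 0.7, 4.5]
opening: 0.118
finger_force: 20.0
```

```bash
python3 - <<'E'
from h import *
st=r.get_state();print(st['tool_pos'],st['contact_force'],st['opening'])
b=(np.array(st['tool_pos']),R.from_quat(st['eef_rot']))
for f in np.arange(.6,1.76,.1): print(round(f,2),end=' '); go(bar(f)+[0,0,.012],None,b)
E
```

```text
[ 0.4997891  -0.18332303  0.22986484] [-6.38755332  0.65453795  4.45909695] 0.11816440601362496
0.6 dp [ -0.9  14.7 -13.5] twist [-0.004  0.     0.   ]
0.7 dp [ -0.8  29.5 -26.1] twist [-0.004  0.     0.   ]
0.8 dp [ -0.7  45.6 -37.1] twist [-0.004  0.     0.   ]
0.9 dp [ -0.6  62.6 -46.5] twist [-0.004  0.     0.   ]
1.0 dp [ -0.5  80.5 -54.1] twist [-0.004  0.     0.   ]
1.1 dp [ -0.4  99.1 -59.9] twist [-0.004  0.     0.   ]
1.2 dp [ -0.2 118.2 -63.8] twist [-0.004  0.     0.   ]
1.3 dp [-1.000e-01  1.376e+02 -6.580e+01] twist [-0.004  0.     0.   ]
1.4 dp [  0.  157.  -65.9] twist [-0.004  0.     0.   ]
1.5 dp [ 1.000e-01  1.764e+02 -6.400e+01] twist [-0.004  0.     0.   ]
1.6 dp [  0.2 195.5 -60.2] twist [-0.004  0.     0.   ]
1.7 dp [  0.4 214.1 -54.5] twist [-0.004  0.     0.   ]
```

step_arm(motion=[{"dp":[0,14.7,-13.5],"twist":[0,0,0],"hand":-1},{"dp":[0,29.5,-26.1],"twist":[0,0,0],"hand":-1},{"dp":[0,45.6,-37.1],"twist":[0,0,0],"hand":-1},{"dp":[0,62.6,-46.5],"twist":[0,0,0],"hand":-1},{"dp":[0,80.5,-54.1],"twist":[0,0,0],"hand":-1}])

```text
clock: 4.75
tool_pos: [0.5802, -0.1783, 0.2848]
eef_rot: [0.687, 0.727, -0.002, -0.002]
contact_force: [-3.9, 1.3, 3.7]
opening: 0.113
finger_force: 20.0
```

```bash
python3 - <<'E'
from h import *
st=r.get_state();print(st['tool_pos'],st['contact_force'],st['opening'])
b=(np.array(st['tool_pos']),R.from_quat(st['eef_rot']))
for f in np.arange(1.,1.76,.1): print(round(f,2),end=' '); go(bar(f)+[0,0,.012],None,b)
E
```

```text
[ 0.58019869 -0.17829883  0.2847737 ] [-3.93955986  1.28462373  3.72761669] 0.11315057348427777
1.0 dp [-0.9  0.2  1.2] twist [-0.004  0.     0.   ]
1.1 dp [-0.8 18.8 -4.6] twist [-0.004  0.     0.   ]
1.2 dp [-0.7 37.9 -8.6] twist [-0.004  0.     0.   ]
1.3 dp [ -0.6  57.2 -10.6] twist [-0.004  0.     0.   ]
1.4 dp [ -0.5  76.7 -10.6] twist [-0.004  0.     0.   ]
1.5 dp [-0.4 96.1 -8.7] twist [-0.004  0.     0.   ]
1.6 dp [ -0.2 115.2  -4.9] twist [-0.004  0.     0.   ]
1.7 dp [-1.000e-01  1.338e+02  8.000e-01] twist [-0.004  0.     0.   ]
```

step_arm(motion=[{"dp":[0,18.8,-4.6],"twist":[0,0,0],"hand":-1},{"dp":[0,37.9,-8.6],"twist":[0,0,0],"hand":-1},{"dp":[0,57.2,-10.6],"twist":[0,0,0],"hand":-1},{"dp":[0,76.7,-10.6],"twist":[0,0,0],"hand":-1},{"dp":[0,96.1,-8.7],"twist":[0,0,0],"hand":-1}])

```text
clock: 5.38
tool_pos: [0.678, -0.1724, 0.2923]
eef_rot: [0.686, 0.727, -0.0, -0.001]
contact_force: [-3.4, 0.3, 1.5]
opening: 0.112
finger_force: 20.0
```

step_arm(motion=[{"dp":[0,10,1.8],"twist":[0,0,0],"hand":-1},{"dp":[0,19,3.8],"twist":[0,0,0],"hand":-1},{"dp":[0,28.5,6.4],"twist":[0,0,0],"hand":-1},{"dp":[0,37.7,9.5],"twist":[0,0,0],"hand":-1},{"dp":[0,37.7,9.5],"twist":[0,0,0],"hand":-1}])

```text
clock: 6.0
tool_pos: [0.7168, -0.1702, 0.2821]
eef_rot: [0.686, 0.727, 0.001, 0.0]
contact_force: [1.4, 3.1, -1.8]
opening: 0.119
finger_force: 20.0
```

```bash
python3 - <<'E'
from h import *
s=snap('side'); s2=snap('top')
a=s['pixels'][60:240,180:400,::-1];b=s2['pixels'][100:280,220:440,::-1]
cv2.imwrite('pics/v2.png',cv2.resize(cv2.hconcat([a,b]),None,fx=1.8,fy=1.8))
st=r.get_state();b=(np.array(st['tool_pos']),R.from_quat(st['eef_rot']));print(bar(1.7))
E
```

```text
[ 0.71378888 -0.17077411  0.271376  ]
```

View pics/v2.png

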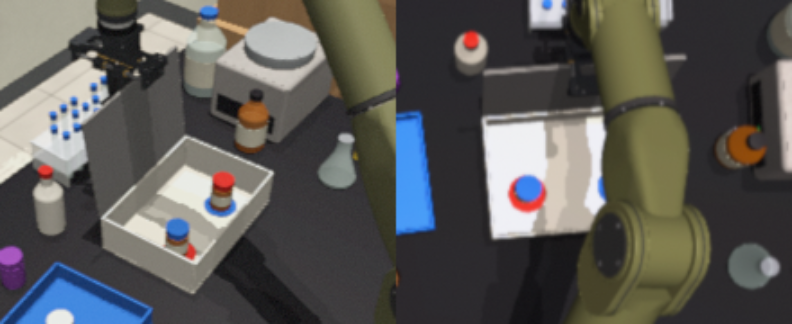

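The cover is up, past upright. In the left panel the blue-capped jar (177,230) stands on the red disc and the red-capped one (222,185) on the blue disc. I'm releasing the bar in a narrow opening and rising.

step_arm(motion=[{"dp":[0,0,0],"twist":[0,0,0],"hand":-0.6},{"dp":[0,0,0],"twist":[0,0,0],"hand":-0.6},{"dp":[0,1,-12],"twist":[0,0,0],"hand":-0.6},{"dp":[0,3,-24],"twist":[0,0,0],"hand":-0.6},{"dp":[0,10,-45],"twist":[0,0,0],"hand":-0.6}])

```text
clock: 6.72
tool_pos: [0.7255, -0.171, 0.3289]
eef_rot: [0.687, 0.727, -0.0, 0.0]
contact_force: [-0.2, -0.4, -0.1]
opening: 0.199
finger_force: 0.0
```

```bash
python3 - <<'E'
from h import *
st=r.get_state();print(st['tool_pos'],st['contact_force'],st['opening'])
for c in('top','side'):
    s=snap(c); C=cloud(s); I=s['pixels'].astype(int); print(c)
    inn=(C[...,2]>.06)&(C[...,2]<.1)&(abs(C[...,0]-.53)<.1)&(abs(C[...,1]+.18)<.14)
    for nm,m in (('red',(I[...,0]>140)&(I[...,2]<90)),('blue',(I[...,2]>140)&(I[...,0]<90))):
        q=C[m&inn]
        if len(q)>5: print(nm,len(q),q.mean(0).round(4),cv2.minEnclosingCircle(q[q[:,2]>.074][:,:2].astype(np.float32)))
for nm,p in (('bluedisc',case(-.03,-.085)),('reddisc',case(-.03,.085))): print(nm,p)
p=np.array(st['tool_pos']); go([p[0],p[1],.37],None); go([*case(-.03,-.085)[:2],.35],YAW+np.pi/2)
E
```

```text
[ 0.72548062 -0.17100264  0.32886603] [-0.23638208 -0.4137614  -0.05944216] 0.1990008550264584
top
blue 138 [ 0.5064 -0.0949  0.0795] ((0.5061144828796387, -0.09489607810974121), 0.022021405398845673)
side
red 82 [ 0.5102 -0.2707  0.0789] ((0.5100225806236267, -0.27125224471092224), 0.023614000529050827)
blue 90 [ 0.504  -0.0955  0.0792] ((0.5034682154655457, -0.0962342917919159), 0.023916471749544144)
bluedisc [ 0.5124292  -0.26864554  0.        ]
reddisc [ 0.50172628 -0.09898279  0.        ]
dp [ -0.6  -1.9 -38.6] twist [ 0.007  0.001 -0.   ]
dp [ -86.  -220.2  -20.1] twist [ 0.006 -0.005  1.564]
```

step_arm(motion=[{"dp":[0,0,-40],"twist":[0,0,0],"hand":-0.6},{"dp":[-10,-50,-40],"twist":[0,0,0.1],"hand":-0.6},{"dp":[-35,-110,-40],"twist":[0,0,0.28],"hand":0.45},{"dp":[-60,-165,-40],"twist":[0,0,0.46],"hand":0.45},{"dp":[-86,-222,-30],"twist":[0,0,0.64],"hand":0.45}])

```text
clock: 7.45
tool_pos: [0.5082, -0.2696, 0.3585]
eef_rot: [0.882, 0.471, 0.001, 0.001]
contact_force: [-0.7, -0.5, 0.5]
opening: 0.516
finger_force: 0.0
```

step_arm(motion=[{"dp":[0,0,0],"twist":[0,0,0.18],"hand":0.45},{"dp":[0,0,20],"twist":[0,0,0.36],"hand":0.45},{"dp":[0,0,60],"twist":[0,0,0.54],"hand":0.45},{"dp":[0,0,110],"twist":[0,0,0.72],"hand":0.45},{"dp":[0,0,160],"twist":[0,0,0.9],"hand":0.45}])

```text
clock: 8.07
tool_pos: [0.51, -0.2687, 0.1969]
eef_rot: [0.999, 0.041, 0.001, 0.0]
contact_force: [-0.0, 0.4, 0.7]
opening: 0.724
finger_force: 0.0
```

```bash
python3 - <<'E'
from h import *
st=r.get_state();print(st['tool_pos'],st['opening'])
go([.5105,-.2708,.062],YAW+np.pi/2)
s=snap('side'); C=cloud(s); I=s['pixels'].astype(int)
inn=(C[...,2]>.06)&(C[...,2]<.1)&(abs(C[...,0]-.53)<.1)&(abs(C[...,1]+.18)<.14)
q=C[inn&(I[...,0]>140)&(I[...,2]<90)];print(len(q),q.mean(0))
E
```

```text
[ 0.50996419 -0.26865171  0.19690275] 0.7237342896907341
dp [  0.2   2.1 134.9] twist [ 0.001 -0.001  0.019]
25 [ 0.52402398 -0.26863254  0.07899494]
```

step_arm(motion=[{"dp":[0,2,55],"twist":[0,0,0.02],"hand":0.45},{"dp":[0,2,100],"twist":[0,0,0.02],"hand":0.45},{"dp":[0,2,125],"twist":[0,0,0.02],"hand":0.45},{"dp":[0,2,135],"twist":[0,0,0.02],"hand":0.45},{"dp":[0,2,135],"twist":[0,0,0.02],"hand":0.45}])

```text
clock: 8.75
tool_pos: [0.5105, -0.2706, 0.0634]
eef_rot: [0.999, 0.034, 0.0, 0.0]
contact_force: [-0.1, 0.1, -0.5]
opening: 0.727
finger_force: 0.0
```

step_arm(motion=[{"dp":[0,0,0],"twist":[0,0,0],"hand":-1},{"dp":[0,0,0],"twist":[0,0,0],"hand":-1},{"dp":[0,0,0],"twist":[0,0,0],"hand":-1},{"dp":[0,0,0],"twist":[0,0,0],"hand":-1},{"dp":[0,0,-15],"twist":[0,0,0],"hand":-1}], force=20)

```text
clock: 9.38
tool_pos: [0.5094, -0.2701, 0.0779]
eef_rot: [0.999, 0.034, -0.001, -0.0]
contact_force: [0.4, 0.7, -1.8]
opening: 0.536
finger_force: 20.0
```

```bash
python3 - <<'E'
from h import *
st=r.get_state();print(st['tool_pos'],st['opening'],st['finger_force'])
p=case(.045,0); x=go([p[0],p[1],.175],YAW+np.pi/2); go([p[0],p[1],.064],YAW+np.pi/2,x)
E
```

```text
[ 0.50944006 -0.27006684  0.07788159] 0.5363305636473532 20.000107437372208
dp [ 78.3 -85.9 -97.2] twist [-0.001  0.002  0.005]
dp [  0.   0. 111.] twist [0. 0. 0.]
```

step_arm(motion=[{"dp":[25,-28,-3],"twist":[0,0,0],"hand":-1},{"dp":[52,-57,-3],"twist":[0,0,0],"hand":-1},{"dp":[78,-86,-1],"twist":[0,0,0],"hand":-1},{"dp":[78,-86,10],"twist":[0,0,0],"hand":-1},{"dp":[78,-86,14],"twist":[0,0,0],"hand":-1}])

```text
clock: 10.0
tool_pos: [0.5811, -0.1792, 0.064]
eef_rot: [0.999, 0.034, -0.001, -0.0]
contact_force: [-5.1, 6.2, 30.2]
opening: 0.538
finger_force: 20.0
```

step_arm(motion=[{"dp":[0,0,0],"twist":[0,0,0],"hand":-1},{"dp":[0,0,0.5],"twist":[0,0,0],"hand":0.45},{"dp":[0,0,0],"twist":[0,0,0],"hand":0.45},{"dp":[0,0,0],"twist":[0,0,0],"hand":0.45},{"dp":[0,0,-30],"twist":[0,0,0],"hand":0.45}])

```text
clock: 10.62
tool_pos: [0.5805, -0.1792, 0.0924]
eef_rot: [0.999, 0.034, -0.002, -0.001]
contact_force: [-0.1, 0.4, 0.5]
opening: 0.723
finger_force: 0.0
```

```bash
python3 - <<'E'
from h import *
st=r.get_state();print(st['tool_pos'],st['opening'],st['contact_force'])
b=(np.array(st['tool_pos']),R.from_quat(st['eef_rot']))
b1=go([b[0][0],b[0][1],.125],None,b); 
s=snap('side'); C=cloud(s); I=s['pixels'].astype(int)
inn=(C[...,2]>.06)&(C[...,2]<.1)&(abs(C[...,0]-.53)<.13)&(abs(C[...,1]+.18)<.14)
q=C[inn&(I[...,2]>140)&(I[...,0]<90)];print(len(q),q.mean(0))
q=C[inn&(I[...,0]>140)&(I[...,2]<90)];print(len(q),q.mean(0))
go([.505,-.0952,.125],YAW+np.pi/2,b); 
E
```

```text
[ 0.58050057 -0.17918336  0.09239048] 0.7226881809112299 [-0.06120079  0.42728883  0.47646274]
dp [ -0.1  -0.  -32.6] twist [-0.001  0.005  0.   ]
70 [ 0.50900152 -0.09372521  0.07925215]
3 [ 0.57296002 -0.19561531  0.07963614]
dp [-69.8 -88.9 -32.2] twist [-0.001  0.005  0.005]
```

step_arm(motion=[{"dp":[0,0,-32],"twist":[0,0,0],"hand":0.45},{"dp":[-30,-40,-32],"twist":[0,0,0],"hand":0.45},{"dp":[-69,-89,-32],"twist":[0,0,0],"hand":0.45},{"dp":[-69,-89,-25],"twist":[0,0,0],"hand":0.45},{"dp":[-69,-89,-5],"twist":[0,0,0],"hand":0.45}])

```text
clock: 11.3
tool_pos: [0.5086, -0.0954, 0.0994]
eef_rot: [0.999, 0.034, 0.002, 0.0]
contact_force: [0.6, -0.4, -1.2]
opening: 0.725
finger_force: 0.0
```

```bash
python3 - <<'E'
from h import *
st=r.get_state();print(st['tool_pos'],st['opening'],st['contact_force'])
go([.506,-.095,.063],YAW+np.pi/2)
E
```

```text
[ 0.50860396 -0.09539315  0.09943258] 0.7251931891357456 [ 0.61655379 -0.40896554 -1.21197109]
dp [-2.7 -0.6 36.4] twist [ 0.001 -0.003  0.006]
```

step_arm(motion=[{"dp":[-2,0,20],"twist":[0,0,0],"hand":0.45},{"dp":[-2,0,36],"twist":[0,0,0],"hand":0.45},{"dp":[-2,0,36],"twist":[0,0,0],"hand":0.45},{"dp":[-2,0,36],"twist":[0,0,0],"hand":-1},{"dp":[-2,0,36],"twist":[0,0,0],"hand":-1}])

```text
clock: 11.92
tool_pos: [0.5059, -0.0958, 0.0636]
eef_rot: [0.999, 0.034, 0.001, 0.0]
contact_force: [-0.2, -0.7, -0.4]
opening: 0.54
finger_force: 20.0
```

step_arm(motion=[{"dp":[0,0,0],"twist":[0,0,0],"hand":-1},{"dp":[0,0,0],"twist":[0,0,0],"hand":-1},{"dp":[0,0,-5],"twist":[0,0,0],"hand":-1},{"dp":[0,0,-15],"twist":[0,0,0],"hand":-1},{"dp":[0,0,-15],"twist":[0,0,0],"hand":-1}], force=20)

```text
clock: 12.55
tool_pos: [0.5057, -0.0953, 0.0787]
eef_rot: [0.999, 0.034, 0.001, 0.0]
contact_force: [-0.3, 0.7, -1.0]
opening: 0.537
finger_force: 20.0
```

```bash
python3 - <<'E'
from h import *
st=r.get_state();print(st['tool_pos'],st['opening'],st['finger_force'])
p=case(-.03,-.085); print(p);go([p[0],p[1],.078],YAW+np.pi/2)
E
```

```text
[ 0.5056888  -0.09532702  0.07870588] 0.5374172389789474 19.99933292157948
[ 0.5124292  -0.26864554  0.        ]
dp [ -5.  173.4   0.7] twist [ 0.    -0.001  0.005]
```

```bash
python3 - <<'E'
from h import *
for c in ('side','top'):
    s=snap(c); C=cloud(s); I=s['pixels'].astype(int)
    inn=(C[...,2]<.02)&(C[...,2]>-.01)&(abs(C[...,0]-.53)<.1)&(abs(C[...,1]+.18)<.14)
    for nm,m in (('red',(I[...,0]>120)&(I[...,2]<90)&(I[...,1]<90)),('blue',(I[...,2]>120)&(I[...,0]<90))):
        q=C[m&inn]
        if len(q)>20: print(c,nm,len(q),q.mean(0).round(4),cv2.minEnclosingCircle(q[:,:2].astype(np.float32)))
E
```

```text
side red 30 [ 0.4797 -0.1131  0.0053] ((0.4814823865890503, -0.11541149020195007), 0.023768465965986252)
side blue 137 [ 0.5102 -0.2688  0.0053] ((0.5118379592895508, -0.26865753531455994), 0.03305402398109436)
top blue 270 [ 0.5128 -0.268   0.0055] ((0.5131567716598511, -0.2681463360786438), 0.03290492668747902)
```

Blue disc is at (.512,-.268), within a millimetre of the model. Moving the blue jar there.

step_arm(motion=[{"dp":[-1,40,-3],"twist":[0,0,0],"hand":-1},{"dp":[-3,90,-3],"twist":[0,0,0],"hand":-1},{"dp":[-4,140,-3],"twist":[0,0,0],"hand":-1},{"dp":[-5,173,-3],"twist":[0,0,0],"hand":-1},{"dp":[-5,173,8],"twist":[0,0,0],"hand":-1}])

```text
clock: 13.28
tool_pos: [0.5116, -0.2728, 0.07]
eef_rot: [1.0, 0.031, 0.001, 0.002]
contact_force: [0.3, 0.9, -1.5]
opening: 0.54
finger_force: 20.0
```

step_arm(motion=[{"dp":[0,0,4],"twist":[0,0,0],"hand":-1},{"dp":[0,0,6],"twist":[0,0,0],"hand":-1},{"dp":[0,0,6],"twist":[0,0,0],"hand":0.45},{"dp":[0,0,6],"twist":[0,0,0],"hand":0.45},{"dp":[0,0,6],"twist":[0,0,0],"hand":0.45}])

```text
clock: 13.9
tool_pos: [0.5124, -0.2682, 0.0642]
eef_rot: [0.999, 0.034, 0.0, 0.0]
contact_force: [0.1, 0.3, -1.0]
opening: 0.727
finger_force: 0.0
```

step_arm(motion=[{"dp":[0,0,-20],"twist":[0,0,0],"hand":0.45},{"dp":[0,0,-60],"twist":[0,0,0],"hand":0.45},{"dp":[20,-10,-70],"twist":[0,0,0],"hand":0.45},{"dp":[40,-30,-70],"twist":[0,0,0],"hand":0.45},{"dp":[40,-60,-70],"twist":[0,0,0],"hand":0.45}])

```text
clock: 14.52
tool_pos: [0.5499, -0.2056, 0.1345]
eef_rot: [0.999, 0.034, 0.002, 0.0]
contact_force: [-0.1, 0.4, 0.3]
opening: 0.723
finger_force: 0.0
```

```bash
cat >> h.py <<'E'
def jars(c):
    s=snap(c); C=cloud(s); I=s['pixels'].astype(int); mx=I.max(-1);mn=I.min(-1)
    z=(C[...,2]>.055)&(C[...,2]<.1)
    for nm,m in (('red',(I[...,0]>130)&(I[...,2]<90)&(I[...,1]<90)),('blue',(I[...,2]>130)&(I[...,0]<90)),('white',(mn>150)&(mx-mn<40)&(C[...,1]>0)&(C[...,1]<.36)&(C[...,0]<.66)&(C[...,0]>.4))):
        n,l,st,_=cv2.connectedComponentsWithStats((m&z&(abs(C[...,0]-.53)<.16)).astype(np.uint8))
        for k in range(1,n):
            if st[k,4]>12:
                q=C[(l==k)&(C[...,2]>.075)]
                if len(q)>5: print(c,nm,len(q),q.mean(0).round(4),np.round(cv2.minEnclosingCircle(q[:,:2].astype(np.float32))[1],4))
    return s
E
python3 - <<'E'
from h import *
st=r.get_state();print(st['tool_pos'],st['opening'],st['contact_force'])
jars('top');jars('side'); go([.5815,-.179,.125],YAW+np.pi/2)
E
```

```text
[ 0.5498889  -0.20562183  0.13446214] 0.7230861751945662 [-0.12240826  0.40836966  0.27354257]
top red 12 [ 0.5995 -0.1782  0.0802] 0.0099
top white 145 [0.5341 0.2205 0.0806] 0.0233
top white 150 [0.4705 0.292  0.0804] 0.0233
side red 66 [ 0.5827 -0.1762  0.0795] 0.0238
side blue 70 [ 0.5083 -0.2641  0.0802] 0.0242
side white 138 [0.5319 0.22   0.0794] 0.0237
side white 159 [0.4683 0.2922 0.0796] 0.0235
dp [ 34.6 -19.7   9.1] twist [-0.003 -0.     0.011]
```

step_arm(motion=[{"dp":[35,-21,5],"twist":[0,0,0.01],"hand":0.45},{"dp":[35,-21,9],"twist":[0,0,0.01],"hand":0.45},{"dp":[35,-21,45],"twist":[0,0,0.01],"hand":0.45},{"dp":[35,-21,70.5],"twist":[0,0,0.01],"hand":0.45},{"dp":[35,-21,70.5],"twist":[0,0,0.01],"hand":0.45}])

```text
clock: 15.25
tool_pos: [0.5791, -0.1836, 0.0617]
eef_rot: [1.0, 0.028, -0.002, -0.0]
contact_force: [-0.2, 0.1, -0.2]
opening: 0.723
finger_force: 0.0
```

step_arm(motion=[{"dp":[0,0,0],"twist":[0,0,0],"hand":-1},{"dp":[0,0,0],"twist":[0,0,0],"hand":-1},{"dp":[0,0,0],"twist":[0,0,0],"hand":-1},{"dp":[0,0,-5],"twist":[0,0,0],"hand":-1},{"dp":[0,0,-15],"twist":[0,0,0],"hand":-1}])

```text
clock: 15.88
tool_pos: [0.5809, -0.1824, 0.0786]
eef_rot: [1.0, 0.029, -0.001, -0.0]
contact_force: [-0.5, -0.0, -1.4]
opening: 0.539
finger_force: 20.0
```

```bash
python3 - <<'E'
from h import *
st=r.get_state();print(st['tool_pos'],st['opening'],st['finger_force'])
p=case(-.03,.085); print(p);go([p[0],p[1],.078],YAW+np.pi/2)
E
```

```text
[ 0.58093055 -0.18244822  0.07858225] 0.5390757985314112 19.992052703564696
[ 0.50172628 -0.09898279  0.        ]
dp [-74.2 -87.9   0.7] twist [-0.     0.001 -0.005]
```

step_arm(motion=[{"dp":[-25,-30,-3],"twist":[0,0,0],"hand":-1},{"dp":[-50,-60,-3],"twist":[0,0,0],"hand":-1},{"dp":[-74,-88,-2],"twist":[0,0,0],"hand":-1},{"dp":[-74,-88,3],"twist":[0,0,0],"hand":-1},{"dp":[-74,-88,9],"twist":[0,0,0],"hand":-1}])

```text
clock: 16.5
tool_pos: [0.5037, -0.0994, 0.0697]
eef_rot: [1.0, 0.029, 0.001, 0.0]
contact_force: [0.6, 0.7, -1.8]
opening: 0.537
finger_force: 20.0
```

step_arm(motion=[{"dp":[0,0,3],"twist":[0,0,0],"hand":-1},{"dp":[0,0,5.5],"twist":[0,0,0],"hand":-1},{"dp":[0,0,5.5],"twist":[0,0,0],"hand":0.45},{"dp":[0,0,5.5],"twist":[0,0,0],"hand":0.45},{"dp":[0,0,5.5],"twist":[0,0,0],"hand":0.45}])

```text
clock: 17.12
tool_pos: [0.5026, -0.0991, 0.0639]
eef_rot: [1.0, 0.029, 0.0, 0.0]
contact_force: [0.3, 0.0, -0.4]
opening: 0.726
finger_force: 0.0
```

step_arm(motion=[{"dp":[0,0,-20],"twist":[0,0,0],"hand":0.45},{"dp":[0,0,-70],"twist":[0,0,0],"hand":0.45},{"dp":[0,-50,-90],"twist":[0,0,0],"hand":0.45},{"dp":[0,-110,-90],"twist":[0,0,0],"hand":0.45},{"dp":[0,-160,-90],"twist":[0,0,0],"hand":0.45}])

```text
clock: 17.75
tool_pos: [0.4933, 0.0631, 0.1544]
eef_rot: [1.0, 0.029, 0.001, -0.0]
contact_force: [1.0, -0.1, -0.7]
opening: 0.725
finger_force: 0.0
```

```bash
python3 - <<'E'
from h import *
st=r.get_state();print(st['tool_pos'],st['opening'],st['contact_force'])
jars('top');jars('side'); print(case(-.03,.085),case(-.03,-.085)); go([.533,.220,.15],.5)
E
```

```text
[0.49326101 0.06306941 0.15438486] 0.7250359159331261 [ 0.98248308 -0.12996204 -0.65215437]
top red 142 [ 0.5035 -0.0992  0.08  ] 0.0232
top blue 137 [ 0.5111 -0.2643  0.0807] 0.0227
top white 142 [0.5343 0.2192 0.081 ] 0.0232
top white 156 [0.4709 0.2923 0.0802] 0.0233
side red 82 [ 0.5016 -0.0969  0.0797] 0.0228
side blue 76 [ 0.509  -0.2643  0.0795] 0.0239
side white 138 [0.5316 0.2204 0.0798] 0.0246
side white 160 [0.4683 0.2925 0.0798] 0.0242
[ 0.50172628 -0.09898279  0.        ] [ 0.5124292  -0.26864554  0.        ]
dp [  50.5 -148.4    4.7] twist [-0.005  0.002  1.14 ]
```

step_arm(motion=[{"dp":[17,-55,10],"twist":[0,0,0],"hand":0.45},{"dp":[34,-108,20],"twist":[0,0,0],"hand":0.45},{"dp":[49,-154,29],"twist":[0,0,0],"hand":0.45},{"dp":[49,-154,29],"twist":[0,0,0],"hand":0.45},{"dp":[49,-154,29],"twist":[0,0,0],"hand":0.45}])

```text
clock: 18.48
tool_pos: [0.533, 0.2158, 0.1247]
eef_rot: [1.0, 0.028, -0.0, 0.001]
contact_force: [0.4, -0.3, 0.1]
opening: 0.724
finger_force: 0.0
```

```bash
python3 - <<'E'
from h import *
st=r.get_state();print(st['tool_pos'],st['opening'],st['contact_force'])
jars('side'); go([.533,.220,.0635])
E
```

```text
[0.53304946 0.21580091 0.12468536] 0.7239435800985802 [ 0.37769858 -0.32778632  0.12336816]
side red 82 [ 0.5011 -0.0968  0.0795] 0.0225
side blue 79 [ 0.5091 -0.265   0.0794] 0.0252
side white 160 [0.4684 0.2922 0.0795] 0.0241
dp [ 0.1 -5.  61.4] twist [ 0.002  0.001 -0.   ]
```

step_arm(motion=[{"dp":[0,-5,30],"twist":[0,0,0],"hand":0.45},{"dp":[0,-5,55],"twist":[0,0,0],"hand":0.45},{"dp":[0,-5,61],"twist":[0,0,0],"hand":0.45},{"dp":[0,-5,61],"twist":[0,0,0],"hand":0.45},{"dp":[0,-5,61],"twist":[0,0,0],"hand":-1}])

```text
clock: 19.15
tool_pos: [0.5337, 0.2221, 0.0649]
eef_rot: [1.0, 0.028, 0.001, -0.0]
contact_force: [0.1, -0.0, -0.4]
opening: 0.636
finger_force: 0.0
```

step_arm(motion=[{"dp":[0,0,0],"twist":[0,0,0],"hand":-1},{"dp":[0,0,0],"twist":[0,0,0],"hand":-1},{"dp":[0,0,0],"twist":[0,0,0],"hand":-1},{"dp":[0,0,-40],"twist":[0,0,0],"hand":-1},{"dp":[0,0,-95],"twist":[0,0,0],"hand":-1}])

```text
clock: 19.77
tool_pos: [0.5316, 0.2223, 0.1586]
eef_rot: [1.0, 0.029, -0.002, 0.001]
contact_force: [1.5, 0.4, -1.5]
opening: 0.537
finger_force: 20.0
```

```bash
python3 - <<'E'
from h import *
st=r.get_state();print(st['tool_pos'],st['opening'],st['finger_force'])
p=case(.045,-.06); x=go([p[0],p[1],.175],YAW+np.pi/2); p=case(.045,.06);print(p);go([p[0],p[1],.0635],YAW+np.pi/2,x)
E
```

```text
[0.53163882 0.22227061 0.15863958] 0.5374223717075722 19.999940386042
dp [ 27.  463.6 -15.9] twist [ 0.001  0.004 -0.005]
[ 0.57815145 -0.11921132  0.        ]
dp [  -0.  -120.   111.5] twist [0. 0. 0.]
```

step_arm(motion=[{"dp":[4,60,-16],"twist":[0,0,0],"hand":-1},{"dp":[10,120,-20],"twist":[0,0,0],"hand":-1},{"dp":[15,180,-20],"twist":[0,0,0],"hand":-1},{"dp":[22,240,-20],"twist":[0,0,0],"hand":-1},{"dp":[27,300,-20],"twist":[0,0,0],"hand":-1}])

```text
clock: 20.4
tool_pos: [0.5773, -0.0771, 0.1789]
eef_rot: [1.0, 0.029, 0.0, -0.0]
contact_force: [0.8, 0.1, -1.6]
opening: 0.535
finger_force: 20.0
```

step_arm(motion=[{"dp":[0,60,0],"twist":[0,0,0],"hand":-1},{"dp":[0,120,0],"twist":[0,0,0],"hand":-1},{"dp":[0,164,0],"twist":[0,0,0],"hand":-1},{"dp":[0,164,0],"twist":[0,0,0],"hand":-1},{"dp":[0,164,0],"twist":[0,0,0],"hand":-1}])

```text
clock: 21.02
tool_pos: [0.5865, -0.2379, 0.1786]
eef_rot: [1.0, 0.029, -0.0, -0.001]
contact_force: [-0.1, 0.7, -1.4]
opening: 0.543
finger_force: 20.0
```

```bash
python3 - <<'E'
from h import *
st=r.get_state();print(st['tool_pos'],st['opening'],st['finger_force'])
p=case(.045,-.06); x=go([p[0],p[1],.066],YAW+np.pi/2)
E
```

```text
[ 0.58650464 -0.23792577  0.17857048] 0.5428880762187064 20.00021626241505
dp [ -0.8   1.2 112.6] twist [-0.002  0.001 -0.004]
```

step_arm(motion=[{"dp":[0,1,50],"twist":[0,0,0],"hand":-1},{"dp":[0,1,90],"twist":[0,0,0],"hand":-1},{"dp":[0,1,105],"twist":[0,0,0],"hand":-1},{"dp":[0,1,111],"twist":[0,0,0],"hand":-1},{"dp":[0,1,113],"twist":[0,0,0],"hand":-1}])

```text
clock: 21.65
tool_pos: [0.5877, -0.24, 0.0669]
eef_rot: [1.0, 0.029, 0.001, 0.0]
contact_force: [1.0, -0.2, -1.2]
opening: 0.537
finger_force: 20.0
```

step_arm(motion=[{"dp":[0,0,0.5],"twist":[0,0,0],"hand":-1},{"dp":[0,0,1],"twist":[0,0,0],"hand":0.45},{"dp":[0,0,1],"twist":[0,0,0],"hand":0.45},{"dp":[0,0,1],"twist":[0,0,0],"hand":0.45},{"dp":[0,0,-20],"twist":[0,0,0],"hand":0.45}])

```text
clock: 22.28
tool_pos: [0.5856, -0.2398, 0.0854]
eef_rot: [1.0, 0.029, -0.002, -0.001]
contact_force: [0.3, 0.0, -0.1]
opening: 0.727
finger_force: 0.0
```

step_arm(motion=[{"dp":[0,0,-60],"twist":[0,0,0],"hand":0.45},{"dp":[0,-60,-70],"twist":[0,0,0],"hand":0.45},{"dp":[-15,-120,-70],"twist":[0,0,0],"hand":0.45},{"dp":[-30,-180,-70],"twist":[0,0,0],"hand":0.45},{"dp":[-50,-240,-70],"twist":[0,0,0],"hand":0.45}])

```text
clock: 22.9
tool_pos: [0.5236, -0.0022, 0.1575]
eef_rot: [1.0, 0.029, 0.002, -0.0]
contact_force: [-0.1, 0.8, -0.8]
opening: 0.726
finger_force: 0.0
```

```bash
python3 - <<'E'
from h import *
st=r.get_state();print(st['tool_pos'],st['opening'],st['contact_force'])
s=jars('top');s2=jars('side'); go([.470,.292,.15],YAW+np.pi/2-.75); go([.470,.292,.15],YAW+np.pi/2+.75)
cv2.imwrite('pics/v3.png',cv2.resize(cv2.hconcat([s2['pixels'][80:300,150:360,::-1],s['pixels'][110:330,170:380,::-1]]),None,fx=1.8,fy=1.8))
E
```

```text
[ 0.52356872 -0.00219073  0.15751066] 0.726024531540615 [-0.14165028  0.84274079 -0.81914478]
top red 70 [ 0.4974 -0.1065  0.08  ] 0.0202
top blue 141 [ 0.5116 -0.2643  0.0806] 0.0233
top white 145 [0.4709 0.2919 0.0807] 0.0235
side red 84 [ 0.5011 -0.0973  0.0793] 0.0222
side blue 77 [ 0.509  -0.2639  0.0796] 0.0245
side white 158 [0.4686 0.2923 0.0794] 0.0242
dp [ -30.5 -290.2    8.8] twist [-0.005  0.003  0.758]
dp [ -30.5 -290.2    8.8] twist [-0.006 -0.001 -0.742]
```

View pics/v3.png

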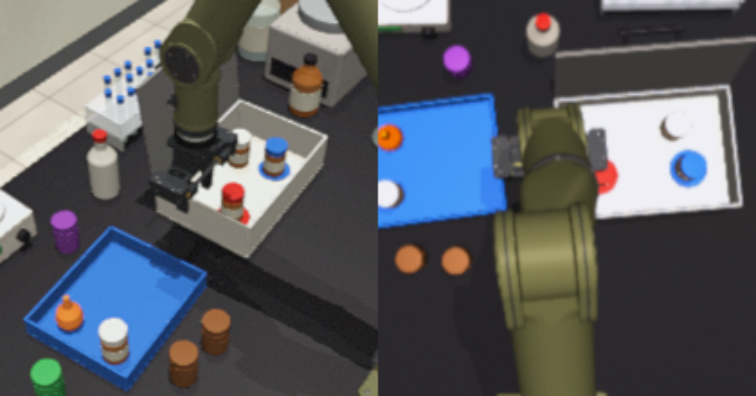

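Red sits on its disc at (233,205) in the left panel, blue at (273,155) and the first sample at (238,150). The one white jar left is at (113,340), beside the bulb (68,315). Going for it diagonally to clear the basin corner.

step_arm(motion=[{"dp":[-6,-58,0],"twist":[0,0,0.15],"hand":0.45},{"dp":[-12,-116,0],"twist":[0,0,0.3],"hand":0.45},{"dp":[-18,-174,0],"twist":[0,0,0.45],"hand":0.45},{"dp":[-24,-232,4],"twist":[0,0,0.6],"hand":0.45},{"dp":[-30,-290,9],"twist":[0,0,0.75],"hand":0.45}])

```text
clock: 23.62
tool_pos: [0.477, 0.2856, 0.1483]
eef_rot: [0.94, -0.342, 0.001, -0.001]
contact_force: [0.3, 0.8, -0.1]
opening: 0.725
finger_force: 0.0
```

step_arm(motion=[{"dp":[0,0,0],"twist":[0,0,0],"hand":0.45},{"dp":[0,0,10],"twist":[0,0,0],"hand":0.45},{"dp":[0,0,25],"twist":[0,0,0],"hand":0.45},{"dp":[0,0,25],"twist":[0,0,0],"hand":0.45},{"dp":[0,0,25],"twist":[0,0,0],"hand":0.45}])

```text
clock: 24.25
tool_pos: [0.4769, 0.2825, 0.1218]
eef_rot: [0.94, -0.34, -0.0, 0.0]
contact_force: [0.6, -0.9, -0.0]
opening: 0.728
finger_force: 0.0
```

```bash
python3 - <<'E'
from h import *
st=r.get_state();print(st['tool_pos'],st['opening'],st['contact_force'])
go([.470,.292,.066])
E
```

```text
[0.47693651 0.28248523 0.12177916] 0.728069712846238 [ 0.55964081 -0.86135458 -0.02161554]
dp [-11.4  -2.9  55.8] twist [ 0.001 -0.     0.   ]
```

step_arm(motion=[{"dp":[-11,-3,0],"twist":[0,0,0],"hand":0.45},{"dp":[-11,-3,0],"twist":[0,0,0],"hand":0.45},{"dp":[-11,-3,30],"twist":[0,0,0],"hand":0.45},{"dp":[-11,-3,56],"twist":[0,0,0],"hand":0.45},{"dp":[-11,-3,56],"twist":[0,0,0],"hand":0.45}])

```text
clock: 24.88
tool_pos: [0.4689, 0.2925, 0.0647]
eef_rot: [0.941, -0.339, -0.001, 0.001]
contact_force: [0.8, -0.2, 0.3]
opening: 0.729
finger_force: 0.0
```

step_arm(motion=[{"dp":[0,0,0],"twist":[0,0,0],"hand":-1},{"dp":[0,0,0],"twist":[0,0,0],"hand":-1},{"dp":[0,0,0],"twist":[0,0,0],"hand":-1},{"dp":[0,0,-50],"twist":[0,0,0],"hand":-1},{"dp":[0,0,-110],"twist":[0,0,0],"hand":-1}])

```text
clock: 25.5
tool_pos: [0.4691, 0.2925, 0.1764]
eef_rot: [0.941, -0.339, -0.001, 0.001]
contact_force: [0.6, -0.3, -1.4]
opening: 0.536
finger_force: 20.0
```

```bash
python3 - <<'E'
from h import *
st=r.get_state();print(st['tool_pos'],st['opening'],st['finger_force'])
p=case(.045,.06); go([p[0],p[1],.178],YAW+np.pi/2);print(p)
E
```

```text
[0.46907283 0.29250907 0.17643589] 0.5361465946139367 20.038764058845118
dp [346.7 247.4  -1.2] twist [ 0.002  0.002 -0.755]
[ 0.57815145 -0.11921132  0.        ]
```

step_arm(motion=[{"dp":[45,32,-2],"twist":[0,0,-0.1],"hand":-1},{"dp":[90,64,-2],"twist":[0,0,-0.25],"hand":-1},{"dp":[135,96,-2],"twist":[0,0,-0.4],"hand":-1},{"dp":[180,128,-2],"twist":[0,0,-0.55],"hand":-1},{"dp":[225,160,-2],"twist":[0,0,-0.7],"hand":-1}])

```text
clock: 26.12
tool_pos: [0.5412, 0.0244, 0.1782]
eef_rot: [1.0, 0.006, 0.0, 0.0]
contact_force: [0.4, 0.5, -0.9]
opening: 0.536
finger_force: 20.1
```

```bash
python3 - <<'E'
from h import *
st=r.get_state();print(st['tool_pos'],st['opening'],st['finger_force'])
p=case(.045,.06); go([p[0],p[1],.178],YAW+np.pi/2)
E
```

```text
[0.54124461 0.02435484 0.17816564] 0.5364553526793089 20.062512061558664
dp [ 35.  144.    0.2] twist [ 0.   -0.   -0.05]
```

step_arm(motion=[{"dp":[14,58,0],"twist":[0,0,-0.05],"hand":-1},{"dp":[28,115,0],"twist":[0,0,-0.05],"hand":-1},{"dp":[35,144,0],"twist":[0,0,-0.05],"hand":-1},{"dp":[35,144,0],"twist":[0,0,-0.05],"hand":-1},{"dp":[35,144,0],"twist":[0,0,-0.05],"hand":-1}])

```text
clock: 26.75
tool_pos: [0.5767, -0.1161, 0.1778]
eef_rot: [1.0, 0.03, -0.0, -0.001]
contact_force: [-0.7, 0.2, -1.8]
opening: 0.539
finger_force: 20.1
```

```bash
python3 - <<'E'
from h import *
st=r.get_state();print(st['tool_pos'],st['opening'],st['finger_force'])
p=case(.045,.06); go([p[0],p[1],.066],YAW+np.pi/2)
E
```

```text
[ 0.57674474 -0.11606231  0.17782   ] 0.5394753739025109 20.06403487175703
dp [  1.3   3.4 111.8] twist [-0.001  0.001 -0.004]
```

step_arm(motion=[{"dp":[1,2,50],"twist":[0,0,0],"hand":-1},{"dp":[1,3,90],"twist":[0,0,0],"hand":-1},{"dp":[1,3,105],"twist":[0,0,0],"hand":-1},{"dp":[1,3,110],"twist":[0,0,0],"hand":-1},{"dp":[1,3,112],"twist":[0,0,0],"hand":-1}])

```text
clock: 27.38
tool_pos: [0.5793, -0.1201, 0.067]
eef_rot: [1.0, 0.029, 0.001, 0.0]
contact_force: [-1.1, 1.9, 9.3]
opening: 0.542
finger_force: 20.1
```

step_arm(motion=[{"dp":[0,0,0.5],"twist":[0,0,0],"hand":-1},{"dp":[0,0,1],"twist":[0,0,0],"hand":0.45},{"dp":[0,0,1],"twist":[0,0,0],"hand":0.45},{"dp":[0,0,1],"twist":[0,0,0],"hand":0.45},{"dp":[0,0,-20],"twist":[0,0,0],"hand":0.45}])

```text
clock: 28.0
tool_pos: [0.5773, -0.1205, 0.0849]
eef_rot: [1.0, 0.029, -0.002, -0.0]
contact_force: [-0.3, -0.2, -0.7]
opening: 0.729
finger_force: 0.0
```

step_arm(motion=[{"dp":[-20,0,-70],"twist":[0,0,0],"hand":0.45},{"dp":[-80,0,-120],"twist":[0,0,0],"hand":0.45},{"dp":[-110,0,-180],"twist":[0,0,0],"hand":0.45},{"dp":[-120,0,-240],"twist":[0,0,-0.1],"hand":-0.5},{"dp":[-120,0,-270],"twist":[0,0,-0.2],"hand":-0.5}])

```text
clock: 28.62
tool_pos: [0.4571, -0.1278, 0.3581]
eef_rot: [0.992, 0.13, 0.0, 0.0]
contact_force: [0.8, -1.0, -0.2]
opening: 0.522
finger_force: 0.0
```

```bash
python3 - <<'E'
from h import *
st=r.get_state();print(st['tool_pos'],st['opening'],st['contact_force'])
s=jars('side');find('side',s,['sample1'])
C=cloud(s);print(case(0,0)); e=-ux
# white caps in case, and cover angle from inner face
m=(C[...,2]>.12)&(C[...,2]<.33)
L=C-HX; lx=L@e; ly=L@np.cross(Z,e)
m&=(abs(lx)<.09)&(abs(ly)<.155)
P=np.c_[lx[m],L[...,2][m]]; k=np.polyfit(P[:,1],P[:,0],1);g=abs(P[:,0]-np.polyval(k,P[:,1]))<.015
k=np.polyfit(P[g,1],P[g,0],1);print('angle',np.pi/2+np.arctan(k[0]),k,g.sum())
E
```

```text
[ 0.45709982 -0.1278022   0.35811999] 0.5218162855599967 [ 0.77574019 -1.03971291 -0.18384461]
side red 87 [ 0.5019 -0.0969  0.0792] 0.0233
side blue 74 [ 0.5095 -0.2644  0.0792] 0.0228
side sample1 0.95 [0.491 0.421 0.068] (177, 291)
side sample1 0.87 [0.701 0.17  0.057] (187, 208)
side sample1 0.71 [0.341 0.26  0.07 ] (252, 280)
side sample1 0.64 [ 0.575 -0.226  0.062] (283, 162)
side sample1 0.64 [0.339 0.173 0.066] (271, 262)
side sample1 0.58 [ 0.566 -0.107  0.061] (266, 180)
[ 0.53701822 -0.18192542  0.        ]
angle 1.716819200341136 [ 0.14706967 -0.00323517] 2479
```

```bash
python3 - <<'E'
from h import *
print(bar(1.717)); go([.719,-.170,.365],YAW)
E
```

```text
[ 0.71688178 -0.170579    0.27020856]
dp [239.3 106.2  -0.6] twist [ 0.012 -0.005 -1.376]
```

step_arm(motion=[{"dp":[20,10,-10],"twist":[0,0,-0.18],"hand":-0.6},{"dp":[60,26,-15],"twist":[0,0,-0.36],"hand":-0.6},{"dp":[100,44,-15],"twist":[0,0,-0.54],"hand":-0.6},{"dp":[145,64,-15],"twist":[0,0,-0.72],"hand":-0.6},{"dp":[190,84,-15],"twist":[0,0,-0.9],"hand":-0.6}])

```text
clock: 29.35
tool_pos: [0.6649, -0.1605, 0.3697]
eef_rot: [0.836, 0.549, -0.0, -0.001]
contact_force: [0.9, 0.2, 0.3]
opening: 0.201
finger_force: 0.0
```

```bash
python3 - <<'E'
from h import *
print(r.get_state()['tool_pos']); go([.719,-.170,.365],YAW)
E
```

```text
[ 0.66489992 -0.16054744  0.36967509]
dp [12.8 53.4  4.6] twist [-0.001 -0.    -0.471]
```

step_arm(motion=[{"dp":[6,25,0],"twist":[0,0,-0.18],"hand":-0.6},{"dp":[12.8,53,0],"twist":[0,0,-0.36],"hand":-0.6},{"dp":[12.8,53,4],"twist":[0,0,-0.471],"hand":-0.6},{"dp":[12.8,53,4.6],"twist":[0,0,-0.471],"hand":-0.6},{"dp":[12.8,53,4.6],"twist":[0,0,-0.471],"hand":-0.6}])

```text
clock: 29.98
tool_pos: [0.7171, -0.1698, 0.3658]
eef_rot: [0.687, 0.727, -0.0, -0.0]
contact_force: [-1.3, 0.6, 0.3]
opening: 0.199
finger_force: 0.0
```

```bash
python3 - <<'E'
from h import *
print(r.get_state()['tool_pos']); go([.7185,-.170,.282],YAW)
E
```

```text
[ 0.71710773 -0.16979569  0.36578972]
dp [-0.3  1.5 83.8] twist [-0.001 -0.    -0.007]
```

step_arm(motion=[{"dp":[0,2,5],"twist":[0,0,0],"hand":-0.6},{"dp":[0,2,25],"twist":[0,0,0],"hand":-0.6},{"dp":[0,2,45],"twist":[0,0,0],"hand":-0.6},{"dp":[0,2,55],"twist":[0,0,0],"hand":-0.6},{"dp":[0,2,62],"twist":[0,0,0],"hand":-0.6}])

```text
clock: 30.6
tool_pos: [0.7194, -0.1697, 0.3041]
eef_rot: [0.686, 0.727, -0.0, 0.0]
contact_force: [-0.1, -0.3, 1.3]
opening: 0.199
finger_force: 0.0
```

step_arm(motion=[{"dp":[0,0,5],"twist":[0,0,0],"hand":-0.6},{"dp":[0,0,11],"twist":[0,0,0],"hand":-0.6},{"dp":[0,0,17],"twist":[0,0,0],"hand":-0.6},{"dp":[0,0,21],"twist":[0,0,0],"hand":-0.6},{"dp":[0,0,21],"twist":[0,0,0],"hand":-0.6}])

```text
clock: 31.22
tool_pos: [0.7193, -0.1696, 0.2829]
eef_rot: [0.686, 0.727, -0.0, -0.0]
contact_force: [-0.3, 0.4, -0.1]
opening: 0.195
finger_force: 0.0
```

```bash
python3 - <<'E'
from h import *
s=snap('side');print(r.get_state()['tool_pos'])
cv2.imwrite('pics/v4.png',cv2.resize(s['pixels'][70:220,190:350,::-1],None,fx=3.5,fy=3.5,interpolation=cv2.INTER_CUBIC))
E
```

```text
[ 0.71941346 -0.16967899  0.28324067]
```

View pics/v4.png

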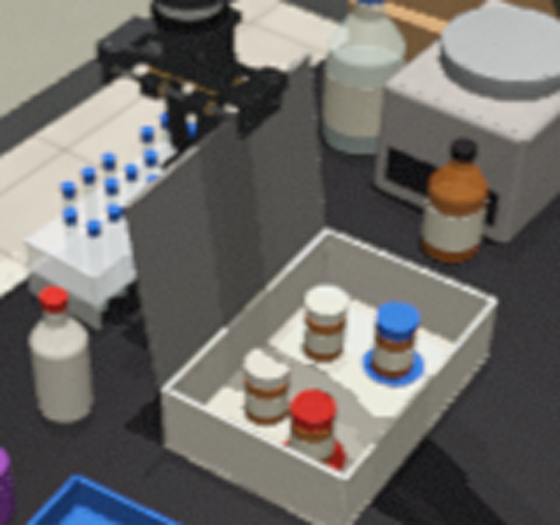

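All four jars are upright in the case: white at (267,385) and (326,320), red on red at (313,425), blue on blue at (395,340). The fingers are around the bar behind the panel, with no contact force. Gripping now.

step_arm(motion=[{"dp":[0,-2,0],"twist":[0,0,0],"hand":-1},{"dp":[0,-2,0],"twist":[0,0,0],"hand":-1},{"dp":[0,-2,0],"twist":[0,0,0],"hand":-1},{"dp":[0,-2,0],"twist":[0,0,0],"hand":-1}], force=20)

```text
clock: 31.78
tool_pos: [0.717, -0.1698, 0.2831]
eef_rot: [0.686, 0.727, -0.0, -0.0]
contact_force: [-2.3, -0.2, -2.3]
opening: 0.116
finger_force: 20.0
```

```bash
python3 - <<'E'
from h import *
st=r.get_state();print(st['tool_pos'],st['contact_force'],st['opening'])
b=(np.array(st['tool_pos']),R.from_quat(st['eef_rot'])); o=b[0]-bar(1.717); print(o)
for f in (1.6,1.5,1.4,1.3,1.2,1.1,1.,.9,.85,.785): print(round(f,2),end=' '); go(bar(f)+[0,0,o[2]],None,b)
E
```

```text
[ 0.71697957 -0.1698301   0.28308226] [-2.26571462 -0.20249595 -2.26473742] 0.11572343099855249
[9.77956240e-05 7.48899714e-04 1.28737063e-02]
1.6 dp [ -0.8 -21.8  -6.9] twist [-0.001 -0.    -0.   ]
1.5 dp [ -0.9 -40.9 -10.8] twist [-0.001 -0.    -0.   ]
1.4 dp [ -1.  -60.3 -12.8] twist [-0.001 -0.    -0.   ]
1.3 dp [ -1.1 -79.8 -12.8] twist [-0.001 -0.    -0.   ]
1.2 dp [ -1.2 -99.1 -10.8] twist [-0.001 -0.    -0.   ]
1.1 dp [  -1.3 -118.2   -7. ] twist [-0.001 -0.    -0.   ]
1.0 dp [  -1.4 -136.8   -1.2] twist [-0.001 -0.    -0.   ]
0.9 dp [  -1.5 -154.8    6.3] twist [-0.001 -0.    -0.   ]
0.85 dp [  -1.6 -163.4   10.8] twist [-0.001 -0.    -0.   ]
0.79 dp [  -1.6 -174.4   17.2] twist [-0.001 -0.    -0.   ]
```

step_arm(motion=[{"dp":[0,-21.8,-6.9],"twist":[0,0,0],"hand":-1},{"dp":[0,-40.9,-10.8],"twist":[0,0,0],"hand":-1},{"dp":[0,-60.3,-12.8],"twist":[0,0,0],"hand":-1},{"dp":[0,-79.8,-12.8],"twist":[0,0,0],"hand":-1},{"dp":[0,-99.1,-10.8],"twist":[0,0,0],"hand":-1}])

```text
clock: 32.4
tool_pos: [0.6208, -0.1758, 0.2962]
eef_rot: [0.686, 0.727, 0.003, 0.003]
contact_force: [1.7, -0.6, 2.0]
opening: 0.116
finger_force: 20.0
```

step_arm(motion=[{"dp":[0,-19.1,3.8],"twist":[0,0,0],"hand":-1},{"dp":[0,-37.7,9.6],"twist":[0,0,0],"hand":-1},{"dp":[0,-55.7,17.1],"twist":[0,0,0],"hand":-1},{"dp":[0,-64.3,21.6],"twist":[0,0,0],"hand":-1},{"dp":[0,-64.3,21.6],"twist":[0,0,0],"hand":-1}])

```text
clock: 33.02
tool_pos: [0.5537, -0.1798, 0.2729]
eef_rot: [0.686, 0.727, -0.001, 0.0]
contact_force: [-3.6, -0.5, 5.6]
opening: 0.116
finger_force: 20.0
```

```bash
cat >> h.py <<'E'
def angle():
    for c in ('side','top'):
        s=snap(c);C=cloud(s);L=C-HX;e=-ux;lx=L@e;ly=L@np.cross(Z,e);z=L[...,2]
        m=(z>.03)&(z<.3)&(lx<.05)&(lx>-.2)&(abs(ly)<.15)&(abs(ly)>.06)
        P=np.c_[-lx[m],z[m]];f=np.arctan2(P[:,1],P[:,0]);g=np.abs(f-np.median(f))<.1
        for _ in range(4):
            k=np.polyfit(P[g,0],P[g,1],1);g=abs(P[:,1]-np.polyval(k,P[:,0]))<.012
        print(c,'angle',np.arctan(k[0]),g.sum(),len(P),'offset',k[1]*np.cos(np.arctan(k[0])))
E
python3 - <<'E'
from h import *
st=r.get_state();print(st['tool_pos'],st['contact_force'],st['opening'])
angle()
go(bar(.785)+[0,0,.0129],None)
E
```

```text
[ 0.5537487  -0.17983779  0.27293598] [-3.58862106 -0.48365879  5.57446854] 0.11601897856806055
side angle 0.8323292909662847 340 340 offset 0.00714613933902156
top angle 0.8430515117321171 1135 1139 offset 0.008494647505980396
dp [ -1.1 -10.8   6.8] twist [-0.002  0.001  0.   ]
```

step_arm(motion=[{"dp":[0,-5,3],"twist":[0,0,0],"hand":-1},{"dp":[0,-10,6.3],"twist":[0,0,0],"hand":-1},{"dp":[0,-10,6.3],"twist":[0,0,0],"hand":-1},{"dp":[0,-10,6.3],"twist":[0,0,0],"hand":-1}])

```text
clock: 33.62
tool_pos: [0.5438, -0.1804, 0.2667]
eef_rot: [0.686, 0.727, -0.001, -0.0]
contact_force: [-6.0, -0.8, 8.8]
opening: 0.12
finger_force: 20.0
```

```bash
python3 - <<'E'
from h import *
st=r.get_state();print(st['tool_pos'],st['contact_force'],st['opening'])
angle()
E
```

```text
[ 0.54380347 -0.18044667  0.26673123] [-6.04142228 -0.76598747  8.83159089] 0.11968406683961094
side angle 0.7780070764297926 392 392 offset 0.006885461967492945
top angle 0.7839292609433798 1208 1211 offset 0.008531887415575628
```

step_arm(motion=[{"dp":[0,0,0],"twist":[0,0,0],"hand":-0.6},{"dp":[0,0,0],"twist":[0,0,0],"hand":-0.6},{"dp":[0,0,0],"twist":[0,0,0],"hand":-0.6},{"dp":[0,0,-25],"twist":[0,0,0],"hand":-0.6},{"dp":[0,0,-85],"twist":[0,0,0],"hand":-0.6}])

```text
clock: 34.35
tool_pos: [0.5428, -0.1797, 0.3496]
eef_rot: [0.686, 0.727, -0.002, -0.003]
contact_force: [0.6, -0.7, -0.1]
opening: 0.204
finger_force: 0.0
```

step_arm(motion=[{"dp":[-50,0,-30],"twist":[0,0,0],"hand":-0.6},{"dp":[-110,0,-30],"twist":[0,0,0],"hand":-0.6},{"dp":[-170,0,-30],"twist":[0,0,0],"hand":-0.6},{"dp":[-230,0,-30],"twist":[0,0,0],"hand":-0.6},{"dp":[-230,0,-30],"twist":[0,0,0],"hand":-0.6}])

```text
clock: 34.98
tool_pos: [0.5555, -0.4158, 0.3793]
eef_rot: [0.69, 0.724, -0.002, 0.0]
contact_force: [0.1, 0.2, -0.2]
opening: 0.204
finger_force: 0.0
```

```bash
python3 - <<'E'
from h import *
angle(); s=jars('side'); find('side',s,['sample1','red_jar','blue_jar']);print(case(0,0))
t=snap('top')
cv2.imwrite('pics/v5.png',cv2.resize(cv2.hconcat([s['pixels'][80:300,150:360,::-1],t['pixels'][110:330,170:380,::-1]]),None,fx=1.8,fy=1.8))
E
```

```text
side angle 0.7776434806779068 519 519 offset 0.006951640505864942
top angle 0.784302105863992 2325 2327 offset 0.008305089790493365
side red 34 [ 0.49   -0.0993  0.0795] 0.0206
side blue 37 [ 0.499  -0.2636  0.08  ] 0.021
side sample1 0.86 [0.7   0.172 0.057] (187, 209)
side sample1 0.86 [0.341 0.262 0.071] (252, 281)
side sample1 0.77 [ 0.567 -0.108  0.06 ] (266, 180)
side sample1 0.71 [0.335 0.176 0.066] (271, 263)
side sample1 0.62 [0.487 0.424 0.064] (178, 293)
side sample1 0.5 [ 0.573 -0.229  0.052] (284, 164)
side red_jar 0.8 [ 0.494 -0.093  0.07 ] (280, 189)
side blue_jar 0.64 [ 0.506 -0.25   0.065] (301, 166)
[ 0.53701822 -0.18192542  0.        ]
```

View pics/v5.png

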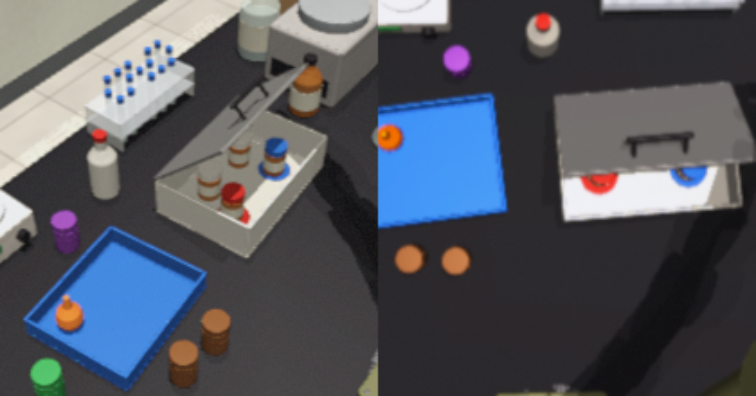

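The cover stands at 0.78 rad. Red is on the red disc (233,200), blue on the blue disc (275,160), and both samples are upright at (208,180) and (238,150). Only the bulb is left in the basin (68,315), and the arm is clear, so I'm handing in.

```bash
python3 -c "
from plant import r
print(r.finish_job())"
```

```text
the job is handed in; nothing more can be done
None
```

I handed the job in at about 35 s of robot time: both reference jars are on their own discs, both white-capped samples stand upright in the case, the cover is at about 45 degrees (0.78 rad by camera), and the bulb is still in the basin; no verdict came back.

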